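# Check a pasted patch under the reading lens

### The arm

A 7-joint arm with a two-finger parallel gripper is mounted at the origin on the work surface. World frame = base frame: x ahead of the robot, y to its left, z up, the work surface at z = 0. Lengths are in m, angles in rad, forces in N, time in s.
With the tool pointing down it reaches from about 0.425 to 0.825 m from the base axis. Payload 3.6 kg.
Tool frame: the origin (TCP) lies midway between the tips of the shut fingers; the grasp point (between the pads) lies behind it (bot.tcp_to_grasp is the z of the grasp point in the tool frame, in m); z points along the fingers, y is the direction in which the jaws open and shut (so a half turn about z gives the same grasp; the last joint's range is limited). The gripper opens to 85 mm and grips with 20 to 120 N. Pads are 22 mm wide; open, the fingers measure 114 mm over their backs; the gripper's body (76 mm by 85 mm) begins 54 mm behind the grasp point. The pads swing forward as they close: fully open they stand 13 mm farther back than shut.
Start: joints at [1.085, 0.615, -0.013, 1.423, 0.008, 1.103, -0.04], TCP at [0.288, -0.583, 0.205] pointing down, gripper open.
Joint ranges: [-3.12, 3.12], [-0.3, 2.06], [-1.34, 1.32], [0.26, 2.42], [-1.36, 4.5], [0.01, 1.98], [-2.84, 2.84]. Speed limits (rad/s): [2.79, 2.79, 3.14, 3.14, 3.14, 3.14, 3.14].

### API

Orientations are given as a unit quaternion [x, y, z, w].
In Python, from bench import bot gives the robot as it stands.
- The arm moves only by the shell command python3 -m jog 'ROWS' [OPENING]. ROWS is JSON, a list of rows, each an object with "slide": the shift along the world's x, y, z in cm, a list of three; "twist": the turn, a rotation vector about the world's x, y, z in degrees, a list of three. In form: [{"slide": [x, y, z], "twist": [wx, wy, wz]}, ...]. A call has 1 to 20 rows; each row shifts and turns the commanded pose from where the row before left it; what a row does not reach is not made up. A row lasts 1/8 s, in which the tool goes at most 62.5 mm and 10.7 degrees, less where a joint would pass 70% of its speed; a pose out of reach is approached as far as the arm can. A call is refused whole if a number of a shift passes 6.25 or a number of a turn 10.7, either way. A call with a gripper value outside its range is refused whole. OPENING is the closure in counts, from 0 (fully open) to 255 (shut), set as the call begins (- or left out, the last holds). The fingers move at their own pace and stop on an object; the grip force is fixed at half the most. Time passes only in rows, so rows that do not move let the fingers close. It gives the time, the measured TCP pose, the force and the opening at its end, in the units of the state.
- bot.observe(): the state, without advancing time (a new reading comes with each control period).
- bot.camera(name): name is "scene" or "top"; returns (picture, depth): 400x640x3 uint8, blue, green, red; 400x640 float32, m along the optical axis (not along the pixel's ray), 0 where there is no reading.
- bot.camera_params(name): a dict with "fx", "fy", "cx", "cy" (pixels), "view" (4x4, takes a point from world to camera coordinates). Camera axes: x right, y up, looking along -z (the intrinsics and any distortion apply to the point x, -y, -z); pixel columns grow to the right and rows downward; lengths in m; the calibration is good to about 2 mm. A picture is of the moment at which its call begins. camera_params takes no time and is no camera call.
- bot.finish_job(): hands the job in, once; it reports no verdict.
The state is a dict: "time_s": time; "qpos": joint angles; "joint_velocities": joint speeds; "joint_efforts": joint torques, N m; "ee_pos": TCP position; "ee_rot": TCP orientation; "ft_force": force on the tool from outside, world axes, zero at the start; "ft_torque": the same for the moment, N m; "grip_width": opening from 0.0 (shut) to 1.0 (fully open).
Only numpy, scipy, OpenCV 4.12 (cv2) and the standard library are available. Lean on these libraries where they do the work, as an engineer would, in place of code of your own. Each camera call takes 0.05 s, during which the arm holds its last target.

### The job

The lidded steel brush pot is weighting down a freshly pasted correction patch on the artwork on the copy stand. Lift the pot off and set it down upright on the desk beside the stand, without dropping it; then pick up the reading lens and hold it level and steady over the middle of the patch, in the air, with the lens at the focal height marked by the pointer on the stand's column. Finish while still holding the lens there, and do not shift the pointer or the other things on the desk.

Things in the scene. Friction and masses are not known exactly. Their poses are not given: they have to be found in the camera images.
- copy_stand: Copy stand fixed to the desk: grey baseboard 250 (x) by 220 (y) by 18 mm; at its far edge (local x = 98 mm) a 20 mm aluminium column up to 303 mm above the desk, with a 48 mm foot and, 250 to 290 mm up, an empty camera arm turned along local -y, to 100 mm from the column. Origin: centre of the baseboard's underside, at desk height; z up. The pointer reaches from the column along local -x.
- pointer_tip (a point): Tip of the flat aluminium pointer (3 mm thick, 10 mm wide) at mid-height of the black collar (30 mm square, 18 mm tall) that slides on the column: it marks the focal height for the middle of the lens, 88 to 138 mm above the desk. Point at mid-thickness of the tip, 50 mm from the column's axis. The lens goes over the patch, not on the pointer. Friction (6 N) holds the collar; do not push it.
- patch (a point): Centre of the upper face of the white correction patch, 26 by 32 mm, in the middle of a cream artwork card (120 by 150 by 2 mm, fixed on the baseboard, upper face 20 mm above the desk). The pot stands on it at the start. z up.
- pot_center (a point): Centre of the lidded stainless steel brush pot, 43 mm above its flat underside: a closed cylinder of 78 mm diameter, 86 mm tall over the lid, about 0.32 kg. z is the pot's axis, up. Over the top stands a stiff arched wire handle; it spans 90 mm along the pot's y axis.
- pot_handle (a point): Centre of the pot handle's dark wooden grip, a bar 58 mm long along the pot's y axis, 12 mm wide (pot's x) and 13 mm tall, 118 mm above the pot's underside, 32 mm above the lid.
- lens_center (a point): Centre of the reading lens (mid-thickness): a round glass in a black rim of 76 mm diameter and 14 mm thick, lying flat on the desk at the start, this point 7 mm above the desk. Total about 0.13 kg, balance point about 45 mm from this point towards the handle. z is across the glass (up), and the straight handle points along the local -x.
- lens_handle (a point): Point on the axis of the lens's straight flat-sided black handle, 85 mm from the lens centre along local -x, 9 mm above the underside (2 mm above the lens's mid-plane). The handle is 16 mm wide (local y), 18 mm tall and runs from 60 to 150 mm from the lens centre; a thin steel neck joins it to the rim.
- tape_center (a point): Centre of a roll of paper tape lying flat, 72 mm diameter, 19 mm tall. Leave in place.
- ink_bottle_center (a point): Centre of a black bell-shaped ink bottle, 54 mm diameter, 62 mm tall. Leave in place.
- mug_center (a point): Centre of a white mug, 80 mm diameter without its handle, 90 mm tall. Leave in place.
- eraser_center (a point): Centre of a white eraser, 45 by 20 by 12 mm. Leave in place.
- marker_center (a point): Centre of a flat-sided grey marker pen with black cap, 105 by 13 by 13 mm. Leave in place.
- linen_tester_center (a point): Centre of a small folding magnifier (linen tester) of dark metal, 30 by 30 mm, 35 mm tall, on the desk. Leave in place; it is not the reading lens.
Mind the look-alikes: they are no part of the job. Leave any purple look-alike of the part that bears pot_center alone. Leave any orange look-alike of the part that bears lens_center alone.

How it is judged:
On the way, in this order (a step that is already met when the one before it is completed fails the run):
1. the pot stands upright on the desk beside the stand, let go (height (world z) of pot_center between 0.037 and 0.049 m and angle between pot_center's own z axis and vertical below 0.1 rad and horizontal distance between pot_center and patch below 0.42 m and contact force between the fingers and pot below 0.1 N and linear speed of pot below 0.03 m/s), for 0.2 s.
2. the lens is held in the air over the patch (height (world z) of lens_center above 0.06 m and horizontal distance between lens_center and patch below 0.04 m and contact force between the fingers and lens above 1 N), for 0.2 s.
At the end, for the whole second after the job is handed in: Gripper holds the lens in the air, still: centre within 12 mm of the patch seen from above, within 8 mm of the pointer's height, within 0.12 rad of level, off stand and pot. Pot upright (0.1 rad), at rest on the desk (centre 37-49 mm up), within 0.42 m of the patch (z of lens_center in the frame of pointer_tip between -0.008 and 0.008 m and horizontal distance between lens_center and patch below 0.012 m and angle between lens_center's own z axis and vertical below 0.12 rad and linear speed of each of lens, pot below 0.02 m/s and angular speed of lens below 0.15 rad/s and contact force between the fingers and lens above 1 N and contact force between lens and copy_stand below 0.1 N and contact force between lens and pot below 0.1 N and height (world z) of pot_center between 0.037 and 0.049 m and angle between pot_center's own z axis and vertical below 0.1 rad and horizontal distance between pot_center and patch below 0.42 m); the arm keeps its last pose, push and grip.
It fails at once if the pot is dropped or knocked flying (contact force between the fingers and pot below 0.05 N and linear speed of pot above 0.45 m/s).
It fails at once if the pointer is shifted by more than 6 mm (distance of pointer_tip from where it was at the start of the episode above 0.006 m).
It fails at once if another thing on the desk is moved by more than 30 mm (distance of any of tape_center, ink_bottle_center, mug_center, eraser_center, marker_center, linen_tester_center from where it was at the start of the episode above 0.03 m).
It also fails if it takes over 61 s, if anything falls off the work surface, if the arm or the gripper's body presses on something with over 40 N, if the wrist force passes 120 N, or if a joint passes its speed limit or range.

## Working session

There is one attempt and no reset: what is moved stays moved. The work goes in short steps, Python scripts to look and compute and a shell command to move; the robot and the scene stay as the last step left them, time stands still between calls to the robot, and variables do not carry over. Pictures are saved under pics/ and viewed, and the job is handed in when it is done.

```bash
ls; mkdir -p pics; python3 - <<'E'
from bench import bot
import cv2,numpy as np
s=bot.observe();print(s, bot.tcp_to_grasp)
for n in("scene","top"):
    p,d=bot.camera(n);cv2.imwrite(f"pics/{n}0.png",p);np.savez(f"pics/{n}0.npz",p=p,d=d)
    print(n,bot.camera_params(n))
E
```

```text
pics
{'time_s': 0.0, 'qpos': array([ 1.08552014,  0.61595655, -0.01260555,  1.42495293,  0.00809132,
        1.1033993 , -0.04040269]), 'joint_velocities': array([-1.28218259e-03, -1.56083190e-03, -3.56979931e-05, -2.00665155e-03,
        2.28211580e-04,  5.61442711e-04,  5.35293117e-04]), 'joint_efforts': array([ 3.65558753e-04, -4.69220173e+01,  2.59414706e-01, -1.71033311e+01,
        9.95158654e-03,  9.53129347e-03, -2.41470502e-06]), 'ee_pos': array([ 0.28747498, -0.58201237,  0.20339615]), 'ee_rot': array([ 9.73798997e-01,  2.27406542e-01, -3.22016649e-04, -1.29355947e-03]), 'ft_force': array([ 0.00442488,  0.02094438, -0.4173447 ]), 'ft_torque': array([ 0.01080539, -0.00363457,  0.00678815]), 'grip_width': 1.0000258414921392} -0.0187
scene {'fx': 483.12460504190216, 'fy': 483.12460504190216, 'cx': 322.230648468772, 'cy': 197.43094428763203, 'view': array([[ 0.52377064,  0.85183446,  0.00650994, -0.21963031],
       [-0.6974131 ,  0.42440769,  0.5774886 ,  0.31513832],
       [ 0.48916182, -0.30701169,  0.8163728 , -1.53270865],
       [ 0.        ,  0.        ,  0.        ,  1.        ]])}
top {'fx': 464.12730175740575, 'fy': 464.12730175740575, 'cx': 318.2595476092148, 'cy': 195.17076058247292, 'view': array([[-0.01439713, -0.99979348,  0.01434313, -0.04108557],
       [ 0.99688656, -0.01324016,  0.07772953, -0.50540705],
       [-0.07752357,  0.01541756,  0.9968713 , -1.21613133],
       [ 0.        ,  0.        ,  0.        ,  1.        ]])}
```

View pics/scene0.png

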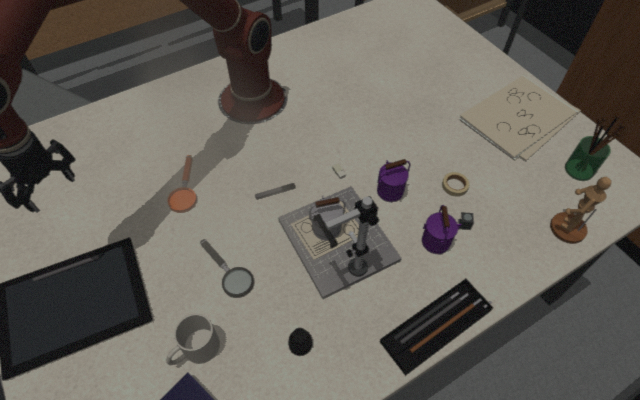

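View pics/top0.png

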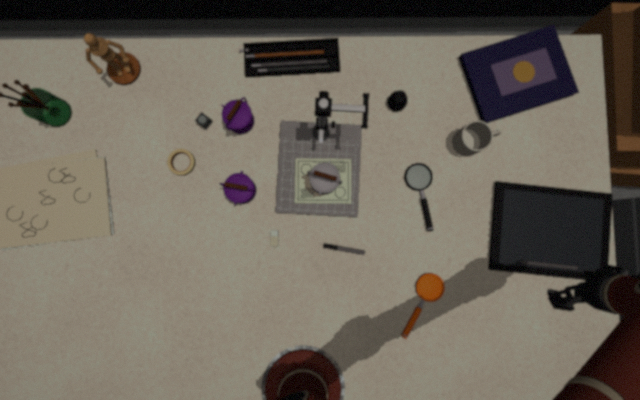

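The views show the steel pot on the stand at about (323,178) in top. The reading lens is at (418,177) with its handle running to (428,228). The two purple pots and the orange lens are the look-alikes. Next I'll take enlarged crops and measure.

```bash
cat > h.py <<'E'
import numpy as np,cv2
from bench import bot
class C:
    def __init__(s,n):
        p=bot.camera_params(n);s.V=np.array(p['view']);s.k=(p['fx'],p['fy'],p['cx'],p['cy'])
        s.R=s.V[:3,:3];s.o=-s.R.T@s.V[:3,3]
    def ray(s,u,v):
        fx,fy,cx,cy=s.k;d=s.R.T@np.array([(u-cx)/fx,-(v-cy)/fy,-1.]);return d
    def plane(s,u,v,z):
        d=s.ray(u,v);return s.o+d*(z-s.o[2])/d[2]
    def depth(s,u,v,D): return s.o+s.ray(u,v)*D
    def proj(s,P):
        q=s.R@np.asarray(P)+s.V[:3,3];fx,fy,cx,cy=s.k;return cx+fx*q[0]/-q[2],cy-fy*q[1]/-q[2]
    def cloud(s,D):
        v,u=np.mgrid[:D.shape[0],:D.shape[1]];fx,fy,cx,cy=s.k
        d=np.stack([(u-cx)/fx,-(v-cy)/fy,-np.ones_like(u,float)],-1)*D[...,None]
        return d@s.R+s.o
def tri(c1,a,c2,b):
    d1=c1.ray(*a);d2=c2.ray(*b);A=np.stack([d1,-d2],1);t=np.linalg.lstsq(A,c2.o-c1.o,rcond=None)[0]
    p,q=c1.o+t[0]*d1,c2.o+t[1]*d2;return (p+q)/2,np.linalg.norm(p-q)
E
python3 - <<'E'
import cv2,numpy as np
for n,(x,y,w,h),f in(("scene",(180,160,230,150),3.4),("top",(260,80,190,170),3.5)):
    p=np.load(f"pics/{n}0.npz")['p'][y:y+h,x:x+w]
    p=cv2.convertScaleAbs(cv2.resize(p,None,fx=f,fy=f,interpolation=cv2.INTER_CUBIC),alpha=1.6)
    cv2.imwrite(f"pics/{n}0c.png",p);print(p.shape)
E
```

```text
(510, 782, 3)
(595, 665, 3)
```

View pics/scene0c.png

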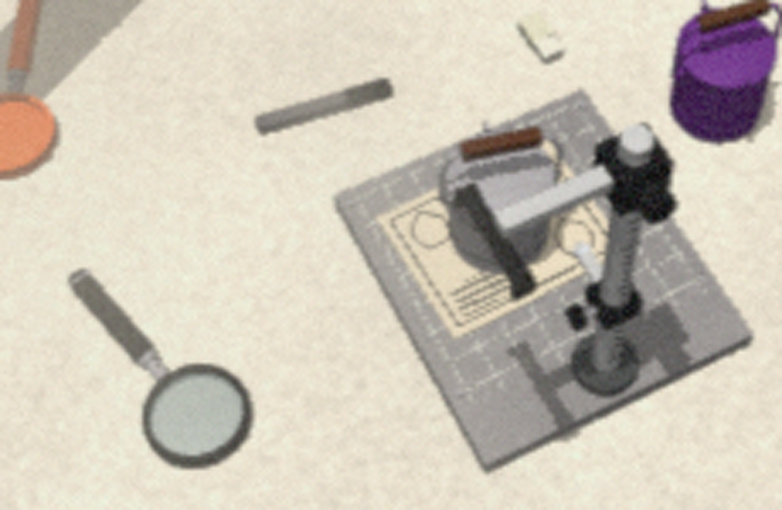

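View pics/top0c.png

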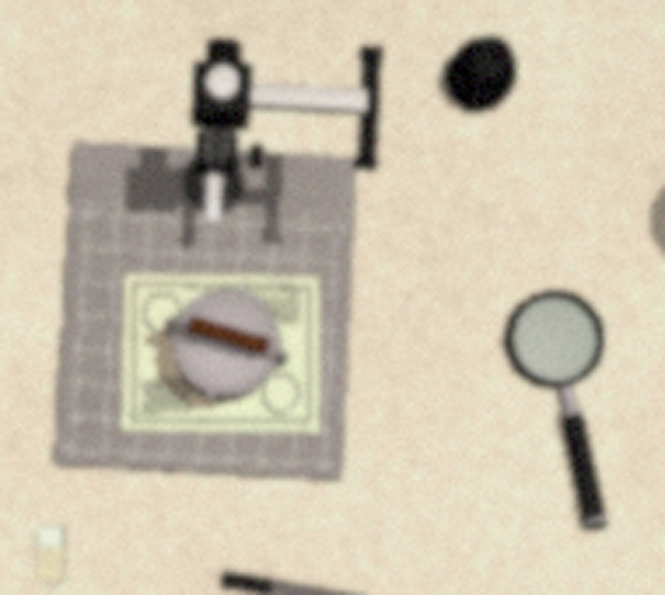

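The crops show the pot handle grip at about (325,175) in top, the pointer's pale bar ending near (321,142) in top and (351,233) in scene, and the lens with its handle clear of everything. Now I'll measure these.

```bash
cat > m.py <<'E'
from h import *
S,T=C("scene"),C("top")
def load(n):
    z=np.load(f"pics/{n}.npz");return z['p'],z['d']
def comps(m,mina=30):
    k,l,st,c=cv2.connectedComponentsWithStats(m.astype(np.uint8));return [(st[i],c[i],l==i) for i in range(1,k) if st[i][4]>=mina]
E
python3 - <<'E'
from m import *
np.set_printoptions(precision=4,suppress=True)
P,D=load("top0");Ps,Ds=load("scene0")
Ct=T.cloud(D);hsv=cv2.cvtColor(P,cv2.COLOR_BGR2HSV)
# card
b,g,r=[P[...,i].astype(int) for i in range(3)]
print("desk",P[250,200],"card",P[200,300],"board",P[210,285], "lens", P[178,418],"grip",P[175,324])
# baseboard: height
z=Ct[...,2]
roi=np.zeros(z.shape,bool);roi[110:230,265:370]=1
print("z desk",np.median(z[300:340,150:250]),"board",np.median(z[205:213,285:350]),"card",np.median(z[198:202,305:345]))
m=roi&(z>0.010)&(z<0.03)
for st,c,mm in comps(m,500):
    cs=cv2.findContours(mm.astype(np.uint8),0,2)[0];c0=max(cs,key=cv2.contourArea)
    R=cv2.minAreaRect(c0);print(R);print([T.plane(u,v,.018) for u,v in cv2.boxPoints(R)])
# grip brown
for nm,Q,cl in(("top",P,T),("scene",Ps,S)):
    h=cv2.cvtColor(Q,cv2.COLOR_BGR2HSV);m=((h[...,0]<15)|(h[...,0]>170))&(h[...,1]>110)&(h[...,2]>25)
    for st,c,mm in comps(m,25):
        if 300<c[0]<350 and 150<c[1]<220:
            ys,xs=np.nonzero(mm);R=cv2.minAreaRect(np.stack([xs,ys],1).astype(np.float32));print(nm,st,c,R)
# lens
zl=Ct[215:232,415:440]
for nm,Q,cl,box in(("top",P,T,(400,155,440,240)),("scene",Ps,S,(195,235,262,302))):
    x0,y0,x1,y1=box;gq=cv2.cvtColor(Q,cv2.COLOR_BGR2GRAY)
    m=np.zeros(gq.shape,bool);m[y0:y1,x0:x1]=gq[y0:y1,x0:x1]<95
    for st,c,mm in comps(m,30):
        cs=cv2.findContours(mm.astype(np.uint8),0,2)[0];c0=max(cs,key=cv2.contourArea)
        print(nm,st,c,cv2.fitEllipse(c0),cv2.minAreaRect(c0))
E
```

```text
desk [119 137 143] card [107 128 126] board [ 91  94 100] lens [108 116 116] grip [21 30 57]
z desk -0.0007365511854274809 board 0.017638832287301343 card 0.01915916661847772
((318.7332458496094, 168.64642333984375), (82.31053924560547, 92.51020050048828), 3.0664854049682617)
[array([0.4599, 0.067 , 0.018 ]), array([0.709 , 0.0519, 0.018 ]), array([ 0.6945, -0.1699,  0.018 ]), array([ 0.4452, -0.1513,  0.018 ])]
top [315 172  21   8  63] [324.6667 175.5397] ((324.8162536621094, 175.5972900390625), (20.880096435546875, 2.867337465286255), 17.10272979736328)
scene [317 198  22   7  68] [328.1765 201.2206] ((327.4039611816406, 201.4720001220703), (4.114365577697754, 21.376813888549805), 79.69515228271484)
top [404 163  29  69 528] [421.7216 195.5455] ((420.44244384765625, 190.436767578125), (26.537832260131836, 70.11336517333984), 170.5934295654297) ((418.0, 197.0), (68.0, 28.0), 90.0)
scene [201 240  24  27 204] [212.2647 252.6422] ((212.35577392578125, 252.7741241455078), (7.709874629974365, 33.99966049194336), 138.33819580078125) ((211.89300537109375, 252.21206665039062), (31.404972076416016, 6.616215229034424), 48.57633590698242)
scene [222 267  32  31 309] [237.6861 282.246 ] ((237.44271850585938, 281.9166564941406), (29.753334045410156, 31.969085693359375), 62.528541564941406) ((237.5, 282.0), (30.0, 31.0), 90.0)
```

```bash
python3 - <<'E'
from m import *
np.set_printoptions(precision=4,suppress=True)
P,D=load("top0");Ps,Ds=load("scene0")
Ct=T.cloud(D);Cs=S.cloud(Ds)
G,e=tri(T,(324.8,175.6),S,(327.8,201.3));print("grip",G,e, "plane .138",T.plane(324.8,175.6,.138),S.plane(327.8,201.3,.138))
a=np.deg2rad(17.1);p1=T.plane(324.8-10*np.cos(a),175.6-10*np.sin(a),.138);p2=T.plane(324.8+10*np.cos(a),175.6+10*np.sin(a),.138);d=p1-p2;print("grip yaw y-axis dir",d,np.rad2deg(np.arctan2(d[1],d[0])))
# cloud cross-check top: lid & grip in merged cloud
for nm,CC in(("top",Ct),("scene",Cs)):
    q=CC.reshape(-1,3);q=q[(np.hypot(q[:,0]-.557,q[:,1]+.058)<.06)]
    l=q[(q[:,2]>.098)&(q[:,2]<.112)];print(nm,"lid",len(l),(l.min(0)+l.max(0))/2,l.max(0)-l.min(0))
    l=q[(q[:,2]>.13)&(q[:,2]<.16)];print(nm,"grip",len(l),l.mean(0),l.max(0)-l.min(0))
# card by saturation
h=cv2.cvtColor(cv2.GaussianBlur(P,(3,3),0),cv2.COLOR_BGR2HSV)
print("sat card",h[200,310],"board",h[210,290])
m=np.zeros(D.shape,np.uint8);m[140:215,285:358]=((h[...,1]>32)&(h[...,0]<45))[140:215,285:358]
m=cv2.morphologyEx(m,cv2.MORPH_CLOSE,np.ones((9,9)))
for st,c,mm in comps(m,500):
    c0=max(cv2.findContours(mm.astype(np.uint8),0,2)[0],key=cv2.contourArea);R=cv2.minAreaRect(c0);print("card",R,T.plane(*R[0],.02));print(np.array([T.plane(u,v,.02) for u,v in cv2.boxPoints(R)]))
# lens
gq=cv2.cvtColor(P,cv2.COLOR_BGR2GRAY);m=np.zeros(D.shape,np.uint8);m[155:240,398:442]=gq[155:240,398:442]<95
ys,xs=np.nonzero(m)
rim=(ys<193);hd=ys>200
R=cv2.fitEllipse(cv2.convexHull(np.stack([xs,ys],1)[rim].astype(np.int32)));print("rim",R,T.plane(*R[0],.009))
H=cv2.minAreaRect(np.stack([xs,ys],1)[hd].astype(np.float32));print("hand",H,T.plane(*H[0],.015));hb=cv2.boxPoints(H);print(np.array([T.plane(u,v,.016) for u,v in hb]))
print("scene rim",S.plane(237.5,282,.009),"handle",S.plane(212,252.5,.014))
# pointer
for nm,CC,Q in(("top",Ct,P),("scene",Cs,Ps)):
    w=(CC[...,2]>.075)&(CC[...,2]<.15)&(CC[...,0]>.60)&(CC[...,0]<.66)&(abs(CC[...,1]+.055)<.03)
    q=CC[w];print(nm,"pointer pts",len(q));
    ys,xs=np.nonzero(w)
    o=np.argsort(q[:,0]);print(np.c_[xs,ys,q][o][:40:2])
E
```

```text
grip [ 0.5429 -0.0623  0.1399] 0.0009839824905095238 plane .138 [ 0.5428 -0.0627  0.138 ] [ 0.542  -0.0611  0.138 ]
grip yaw y-axis dir [0.0149 0.046  0.    ] 72.06279669322028
top lid 580 [ 0.5425 -0.0629  0.1046] [0.0832 0.0816 0.0131]
top grip 140 [ 0.5421 -0.0627  0.1417] [0.0258 0.0751 0.0176]
scene lid 399 [ 0.5364 -0.0632  0.105 ] [0.0705 0.086  0.0131]
scene grip 169 [ 0.5446 -0.065   0.141 ] [0.0285 0.0753 0.0176]
sat card [ 33  39 131] board [ 13  23 100]
card ((323.0, 180.5), (45.0, 56.0), 90.0) [ 0.5439 -0.0613  0.02  ]
[[ 0.6055  0.0128  0.02  ]
 [ 0.6036 -0.1373  0.02  ]
 [ 0.4827 -0.1349  0.02  ]
 [ 0.4847  0.014   0.02  ]]
rim ((417.8121643066406, 176.93199157714844), (28.406169891357422, 29.170265197753906), 177.560791015625) [ 0.5515 -0.3181  0.009 ]
hand ((426.20733642578125, 215.63414001464844), (31.21983528137207, 7.822420120239258), 77.90524291992188) [ 0.4465 -0.336   0.015 ]
[[ 0.4853 -0.3179  0.016 ]
 [ 0.4895 -0.3386  0.016 ]
 [ 0.4077 -0.3535  0.016 ]
 [ 0.4036 -0.3329  0.016 ]]
scene rim [ 0.5541 -0.3209  0.009 ] handle [ 0.4518 -0.3404  0.014 ]
top pointe
[... 1251 characters left out ...]
  0.6327  -0.0515   0.1142]
 [351.     233.       0.6337  -0.0552   0.1187]
 [353.     233.       0.6357  -0.0509   0.1179]
 [353.     234.       0.6361  -0.051    0.1141]
 [352.     234.       0.6375  -0.055    0.1196]
 [352.     235.       0.6382  -0.0553   0.1163]
 [353.     235.       0.639   -0.053    0.1156]
 [354.     235.       0.6406  -0.0514   0.1165]
 [354.     236.       0.6421  -0.0523   0.115 ]
 [351.     237.       0.6427  -0.0612   0.1192]
 [353.     237.       0.6439  -0.0564   0.1166]
 [354.     237.       0.6453  -0.0546   0.117 ]
 [354.     238.       0.6465  -0.0552   0.1148]
 [355.     238.       0.6474  -0.053    0.1143]
 [353.     239.       0.6488  -0.0596   0.1175]]
```

```bash
python3 - <<'E'
from m import *
np.set_printoptions(precision=3,suppress=True)
P,D=load("top0");Ps,Ds=load("scene0")
Ct=T.cloud(D);Cs=S.cloud(Ds)
for n,(u,v),z in[("purpA",(238,115),.086),("purpB",(240,188),.086),("ink",(397,100),.06),("mug",(470,138),.09),("eraser",(275,238),.012),("markerL",(324,246),.013),("markerR",(364,251),.013),("tape",(181,162),.019),("linen",(203,120),.035)]:
    q=Ct[v-2:v+3,u-2:u+3].reshape(-1,3);print(n,T.plane(u,v,z),np.median(q,0))
for nm,CC in(("top",Ct),("scene",Cs)):
    q=CC.reshape(-1,3);q=q[(q[:,2]>.22)&(q[:,2]<.33)&(q[:,0]>.45)&(q[:,0]<.8)&(abs(q[:,1]+.1)<.15)]
    print(nm,q.min(0),q.max(0));
    for y in np.arange(-.2,0,.02):
        r=q[(q[:,1]>=y)&(q[:,1]<y+.02)]
        if len(r):print(round(y,2),len(r),r.min(0),r.max(0))
# column heights profile for pointer surfaces
for nm,CC in(("top",Ct),("scene",Cs)):
    w=(CC[...,2]>.08)&(CC[...,2]<.15)&(CC[...,0]>.627)&(CC[...,0]<.652)&(abs(CC[...,1]+.0545)<.005)
    print(nm,np.median(CC[w][:,2]),CC[w][:,2].mean(),w.sum())
    for nme,zz in(("card",(.46,.48)),):
        w=(CC[...,0]>.487)&(CC[...,0]<.5)&(abs(CC[...,1]+.06)<.06);print("card z",np.median(CC[w][:,2]))
        w=(abs(CC[...,0]-.63)<.06)&(abs(CC[...,1]+.22)<.02);print("desk z",np.median(CC[w][:,2]))
from scipy.spatial.transform import Rotation as R
M=R.from_quat(bot.observe()['ee_rot']).as_matrix();print(M)
E
```

```text
purpA [0.707 0.155 0.086] [0.707 0.154 0.084]
purpB [0.52  0.15  0.086] [0.517 0.145 0.122]
ink [ 0.75  -0.258  0.06 ] [ 0.75  -0.258  0.061]
mug [ 0.64  -0.436  0.09 ] [ 0.658 -0.466  0.003]
eraser [0.393 0.068 0.012] [0.393 0.068 0.012]
markerL [ 0.37  -0.061  0.013] [ 0.37  -0.061  0.011]
markerR [ 0.355 -0.168  0.013] [ 0.355 -0.168  0.003]
tape [0.599 0.317 0.019] [ 0.602  0.323 -0.001]
linen [0.708 0.255 0.035] [0.707 0.255 0.037]
top [ 0.631 -0.158  0.22 ] [ 0.71  -0.04   0.306]
-0.16 210 [ 0.631 -0.158  0.254] [ 0.707 -0.14   0.282]
-0.14 73 [ 0.632 -0.14   0.256] [ 0.678 -0.121  0.282]
-0.12 64 [ 0.664 -0.12   0.27 ] [ 0.678 -0.101  0.286]
-0.1 77 [ 0.665 -0.1    0.268] [ 0.68  -0.08   0.284]
-0.08 172 [ 0.657 -0.078  0.224] [ 0.709 -0.06   0.305]
-0.06 214 [ 0.658 -0.06   0.22 ] [ 0.71  -0.042  0.306]
-0.04 17 [ 0.66  -0.04   0.253] [ 0.687 -0.04   0.286]
scene [ 0.632 -0.159  0.22 ] [ 0.71  -0.04   0.306]
-0.16 277 [ 0.632 -0.159  0.253] [ 0.708 -0.14   0.282]
-0.14 84 [ 0.663 -0.14   0.269] [ 0.679 -0.12   0.282]
-0.12 80 [ 0.665 -0.12   0.269] [ 0.68  -0.101  0.283]
-0.1 79 [ 0.666 -0.1    0.27 ] [ 0.681 -0.08   0.282]
-0.08 345 [ 0.658 -0.08   0.22 ] [ 0.71  -0.06   0.306]
-0.06 198 [ 0.66 -0.06  0.22] [ 0.71  -0.04   0.305]
top 0.11618281793802376 0.11621014962382546 39
card z 0.019172626963411155
desk z -0.0008963116572300311
scene 0.11576593275013614 0.1157215946116294 39
card z 0.019854206189427348
desk z -0.00045892664712243736
[[ 0.897  0.443 -0.001]
 [ 0.443 -0.897  0.002]
 [-0.    -0.002 -1.   ]]
```

Everything is consistent:
- **Board:** measures 250x219 mm.
- **Card:** upper face at 20 mm.
- **Grip:** at (0.5425, -0.0625, 0.139), with its y axis at 72°.
- **Pointer:** upper face about 0.1167 (corrected for the desk), so mid-thickness is about 0.115.
- **Lens:** centre about (0.552, -0.319), handle towards -x at yaw about 10°.
- **Pot set-down:** (0.625, -0.25), which is clear of everything.

Now I'll move above the pot.

```bash
python3 -m jog '[{"slide":[1.7,3.5,0],"twist":[0,0,3]},{"slide":[1.7,3.5,0],"twist":[0,0,3]},{"slide":[1.7,3.5,0],"twist":[0,0,3]},{"slide":[1.7,3.5,0],"twist":[0,0,3]},{"slide":[1.7,3.5,0],"twist":[0,0,3]},{"slide":[1.7,3.5,0],"twist":[0,0,3]},{"slide":[1.7,3.5,0],"twist":[0,0,3]},{"slide":[1.7,3.5,0],"twist":[0,0,3]},{"slide":[1.7,3.5,0],"twist":[0,0,3]},{"slide":[1.7,3.5,0],"twist":[0,0,3]},{"slide":[1.7,3.5,0],"twist":[0,0,3]},{"slide":[1.7,3.5,0],"twist":[0,0,3]},{"slide":[1.7,3.5,0],"twist":[0,0,3]},{"slide":[1.7,3.5,0],"twist":[0,0,3]},{"slide":[1.6,3.0,0],"twist":[0,0,3]},{"slide":[0,0,0],"twist":[0,0,0.7]},{"slide":[0,0,0],"twist":[0,0,0]}]' 100
```

```text
time_s: 2.22
ee_pos: [0.5412, -0.0637, 0.2041]
ee_rot: [0.809, 0.587, -0.001, -0.0]
ft_force: [0.5, -0.5, 1.1]
grip_width: 0.608
```

```bash
cat > snap.py <<'E'
import sys;from m import *
def snap(tag,crops):
    for n,(x,y,w,h) in crops.items():
        p,d=bot.camera(n);np.savez(f"pics/{n}{tag}.npz",p=p,d=d)
        f=min(780/w,580/h);cv2.imwrite(f"pics/{n}{tag}c.png",cv2.convertScaleAbs(cv2.resize(p[y:y+h,x:x+w],None,fx=f,fy=f,interpolation=cv2.INTER_CUBIC),alpha=1.7))
E
python3 - <<'E'
from snap import *
snap("1",{"scene":(230,120,200,150)})
print(bot.observe()['qpos'])
E
```

```text
[ 0.27394072  0.46596545 -0.29333175  1.72444885  0.15882074  0.97579929
 -0.39601388]
```

View pics/scene1c.png

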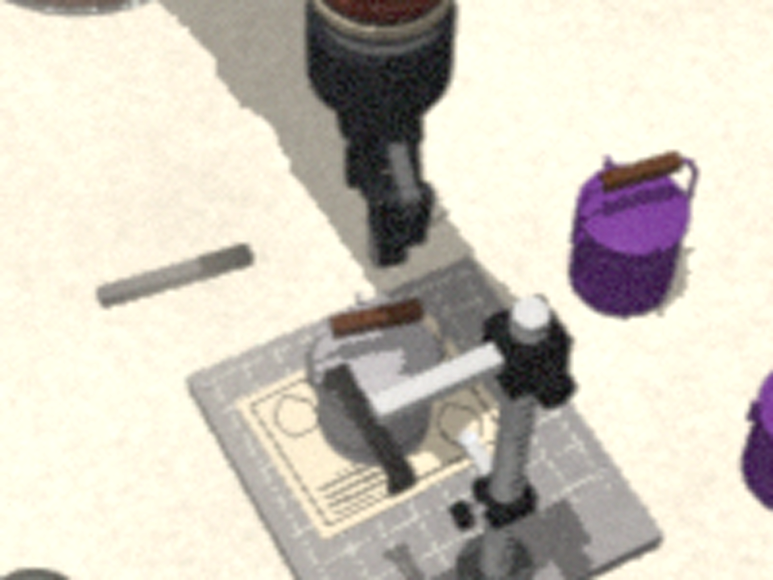

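The gripper is aligned above the grip bar, whose crop centre is at (377,317), and the jaws run across the bar. Lowering now, then closing.

```bash
python3 -m jog '[{"slide":[0.1,0.1,-1.5],"twist":[0,0,0]},{"slide":[0,0,-1.5],"twist":[0,0,0]},{"slide":[0,0,-1.5],"twist":[0,0,0]},{"slide":[0,0,-1.5],"twist":[0,0,0]},{"slide":[0,0,-1.0],"twist":[0,0,0]},{"slide":[0,0,-1.0],"twist":[0,0,0]},{"slide":[0,0,-0.3],"twist":[0,0,0]},{"slide":[0,0,0],"twist":[0,0,0]},{"slide":[0,0,0],"twist":[0,0,0]}]' && python3 -m jog '[{"slide":[0,0,0],"twist":[0,0,0]},{"slide":[0,0,0],"twist":[0,0,0]},{"slide":[0,0,0],"twist":[0,0,0]},{"slide":[0,0,0],"twist":[0,0,0]},{"slide":[0,0,0],"twist":[0,0,0]},{"slide":[0,0,0],"twist":[0,0,0]}]' 255
```

```text
time_s: 3.4
ee_pos: [0.5433, -0.0617, 0.122]
ee_rot: [0.809, 0.588, 0.0, 0.0]
ft_force: [0.3, 0.2, -0.2]
grip_width: 0.607
time_s: 4.15
ee_pos: [0.5429, -0.0617, 0.1216]
ee_rot: [0.809, 0.588, -0.0, -0.0]
ft_force: [0.8, 0.3, 0.1]
grip_width: 0.001
```

The fingers shut fully, so the bar was missed. I'll look before moving.

```bash
python3 - <<'E'
from snap import *
snap("2",{"scene":(270,150,120,90),"top":(270,110,120,90)})
E
```

```text
(no output)
```

View pics/scene2c.png

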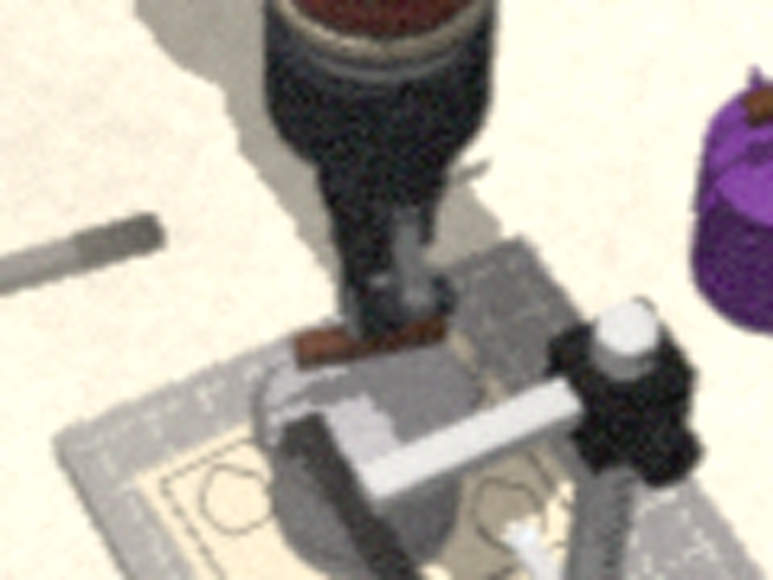

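View pics/top2c.png

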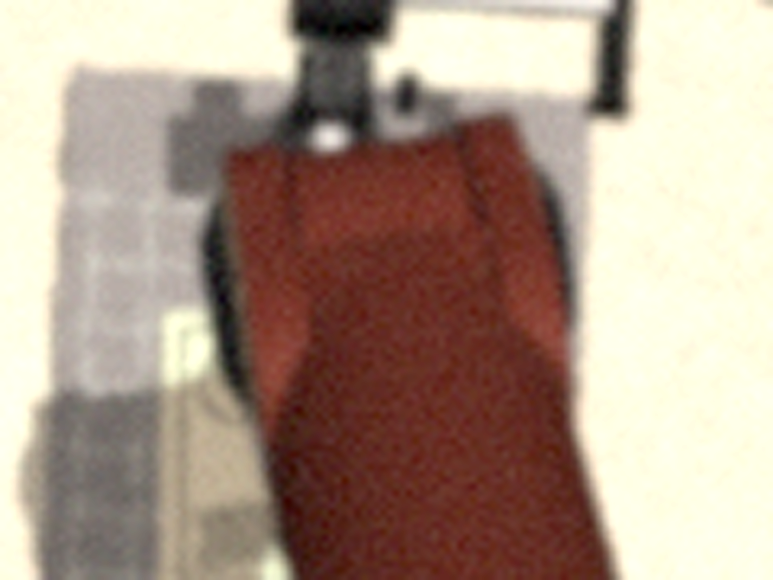

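```bash
python3 - <<'E'
from m import *
np.set_printoptions(precision=3,suppress=True)
s=bot.observe();print(s['ee_pos'],S.proj(s['ee_pos']),S.proj(s['ee_pos']+[0,0,.0187]), s['ft_force'],s['grip_width'])
P,D=load("scene2");Cc=S.cloud(D)
for (x,y) in [(360,300),(380,300),(375,320),(400,290),(345,290),(330,345),(370,345),(420,330),(380,260),(420,290)]:
    u,v=int(270+x/6.44),int(150+y/6.44);print((x,y),(u,v),np.median(Cc[v-1:v+2,u-1:u+2].reshape(-1,3),0))
E
```

```text
[ 0.543 -0.062  0.122] (np.float64(327.6590746459081), np.float64(205.61873481681195)) (np.float64(327.78405207458604), np.float64(201.1269306012701)) [-0.492  0.524  0.215] -0.0014193407195273963
(360, 300) (325, 196) [ 0.564 -0.084  0.201]
(380, 300) (329, 196) [ 0.59  -0.089  0.238]
(375, 320) (328, 199) [ 0.584 -0.089  0.223]
(400, 290) (332, 195) [ 0.594 -0.083  0.241]
(345, 290) (323, 195) [ 0.54  -0.073  0.171]
(330, 345) (321, 203) [ 0.542 -0.08   0.144]
(370, 345) (327, 203) [ 0.548 -0.068  0.141]
(420, 330) (335, 201) [ 0.553 -0.048  0.142]
(380, 260) (329, 190) [ 0.555 -0.068  0.201]
(420, 290) (335, 195) [ 0.596 -0.079  0.241]
```

```bash
python3 - <<'E'
from m import *
np.set_printoptions(precision=3,suppress=True,linewidth=150)
print(S.proj([.5412,-.0637,.2041]),S.proj([.543,-.062,.122]))
for n,t in(("scene1",np.array([.5412,-.0637,.2041])),("scene2",np.array([.5429,-.0617,.1216]))):
    P,D=load(n);Cc=S.cloud(D)-t
    Y=np.array([.95,-.311,0]);X=np.array([.311,.95,0])
    w=(np.hypot(Cc[...,0],Cc[...,1])<.09)&(Cc[...,2]>-.0)&(Cc[...,2]<.15)
    q=np.stack([Cc@X,Cc@Y,Cc[...,2]],-1)
    for z in np.arange(0,.15,.015):
        m=w&(q[...,2]>=z)&(q[...,2]<z+.015)
        if m.sum():
            r=q[m];vs,us=np.nonzero(m);print(n,round(z,3),m.sum(),r.min(0),r.max(0),us.min(),us.max(),vs.min(),vs.max())
E
```

```text
(np.float64(327.0990630524275), np.float64(184.69003771561836)) (np.float64(327.5974131037928), np.float64(205.59897469396748))
scene1 0.015 1 [-0.006 -0.026  0.03 ] [-0.006 -0.026  0.03 ] 322 322 168 168
scene1 0.03 45 [-0.012 -0.028  0.03 ] [0.009 0.041 0.045] 319 335 164 189
scene1 0.045 41 [-0.012 -0.029  0.045] [0.004 0.042 0.06 ] 319 334 159 187
scene1 0.06 13 [-0.014 -0.032  0.06 ] [-0.009  0.038  0.075] 318 326 154 180
scene1 0.075 67 [-0.015 -0.032  0.075] [0.011 0.06  0.09 ] 318 340 153 184
scene1 0.09 100 [-0.018 -0.024  0.091] [0.016 0.065 0.105] 317 340 150 182
scene1 0.105 85 [-0.018 -0.015  0.105] [0.015 0.067 0.12 ] 318 341 150 179
scene1 0.12 197 [-0.021  0.012  0.12 ] [0.019 0.071 0.135] 320 342 150 175
scene1 0.135 93 [-0.017  0.017  0.135] [0.011 0.062 0.15 ] 322 341 152 167
scene2 0.0 40 [-0.046 -0.003  0.   ] [0.04  0.008 0.015] 309 344 200 210
scene2 0.015 95 [-0.036 -0.004  0.015] [0.034 0.009 0.029] 313 342 199 206
scene2 0.03 25 [-0.012  0.     0.031] [0.008 0.016 0.045] 323 332 196 202
scene2 0.045 5 [-0.012  0.001  0.049] [-0.011  0.008  0.058] 323 324 194 197
scene2 0.06 10 [-0.015 -0.009  0.07 ] [-0.008  0.031  0.075] 321 326 186 199
scene2 0.075 32 [-0.016 -0.004  0.075] [0.002 0.04  0.09 ] 321 330 183 199
scene2 0.09 40 [-0.018 -0.014  0.09 ] [0.015 0.054 0.104] 319 337 176 200
scene2 0.105 98 [-0.018 -0.006  0.105] [0.012 0.064 0.12 ] 320 340 177 200
scene2 0.12 102 [-0.021  0.012  0.12 ] [0.019 0.061 0.135] 321 340 176 197
scene2 0.135 62 [-0.012  0.025  0.135] [0.009 0.044 0.149] 326 337 178 186
```

In scene, the shut fingers' lowest points sit about 25–30 mm above the reported TCP, just over the bar, which lies untouched at crop (300–447, 342). I'll raise the arm and measure where the shut tips really are.

```bash
python3 -m jog '[{"slide":[-1,-1,2],"twist":[0,0,0]},{"slide":[-2,-2,3],"twist":[0,0,0]},{"slide":[-2,-4,3],"twist":[0,0,0]},{"slide":[-1,-4,2],"twist":[0,0,0]},{"slide":[0,0,0],"twist":[0,0,0]},{"slide":[0,0,0],"twist":[0,0,0]},{"slide":[0,0,0],"twist":[0,0,0]}]'; python3 - <<'E'
from snap import *
np.set_printoptions(precision=3,suppress=True,linewidth=150)
snap("3",{"scene":(210,110,160,120)})
t=bot.observe()['ee_pos'];print(t,S.proj(t),S.proj(t+[0,0,.028]))
P,D=load("scene3");Cc=S.cloud(D)-t
Y=np.array([.95,-.311,0]);X=np.array([.311,.95,0])
w=(np.hypot(Cc[...,0],Cc[...,1])<.09)&(Cc[...,2]>-.03)&(Cc[...,2]<.1)
q=np.stack([Cc@X,Cc@Y,Cc[...,2]],-1)
for z in np.arange(-.03,.1,.01):
    m=w&(q[...,2]>=z)&(q[...,2]<z+.01)
    if m.sum():
        r=q[m];vs,us=np.nonzero(m);print(round(z,3),m.sum(),r.min(0),r.max(0),us.min(),us.max(),vs.min(),vs.max())
E
```

```text
time_s: 5.12
ee_pos: [0.4829, -0.1699, 0.2209]
ee_rot: [0.808, 0.589, -0.0, -0.001]
ft_force: [0.9, 0.4, 0.9]
grip_width: -0.0
[ 0.483 -0.17   0.221] (np.float64(272.2279408324262), np.float64(182.10740304088515)) (np.float64(271.21457524714464), np.float64(174.26668494573906))
0.02 2 [-0.01   0.004  0.027] [0.007 0.008 0.029] 267 275 176 177
0.03 23 [-0.012  0.005  0.03 ] [0.01  0.013 0.04 ] 266 276 173 177
0.04 18 [-0.011  0.007  0.04 ] [0.008 0.015 0.049] 266 275 172 176
0.05 5 [-0.006  0.013  0.05 ] [0.005 0.017 0.053] 269 274 172 174
0.07 13 [-0.014  0.007  0.072] [0.012 0.028 0.08 ] 264 276 163 171
0.08 18 [-0.015  0.013  0.082] [0.012 0.04  0.09 ] 263 276 161 173
0.09 32 [-0.018 -0.001  0.091] [0.015 0.018 0.1  ] 261 277 155 163
```

View pics/scene3c.png

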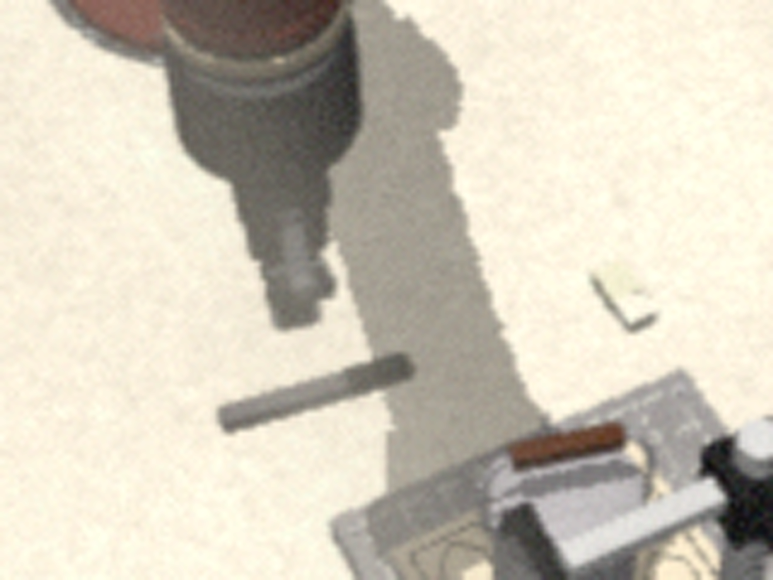

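The shut tips end about 27 mm short of the reported TCP: tip pixel (271,178) against the TCP's projection at (272,182), and depth agrees. That is why the fingers closed above the bar, so I'll correct for it from here. I'm going back over the bar with the jaws part open and then 27 mm deeper.

```bash
python3 -m jog '[{"slide":[1,2,0],"twist":[0,0,0]},{"slide":[2,3,0],"twist":[0,0,0]},{"slide":[2,3,0],"twist":[0,0,0]},{"slide":[1,2.8,0],"twist":[0,0,0]},{"slide":[0,0,-2],"twist":[0,0,0]},{"slide":[0,0,-2],"twist":[0,0,0]},{"slide":[0,0,-2],"twist":[0,0,0]},{"slide":[0,0,-2],"twist":[0,0,0]},{"slide":[0,0,0],"twist":[0,0,0]},{"slide":[0,0,0],"twist":[0,0,0]}]' 100; python3 - <<'E'
from snap import *
snap("4",{"scene":(270,150,120,90)})
E
```

```text
time_s: 6.42
ee_pos: [0.5434, -0.0631, 0.142]
ee_rot: [0.809, 0.588, 0.0, 0.0]
ft_force: [0.1, 0.8, 0.5]
grip_width: 0.611
```

View pics/scene4c.png

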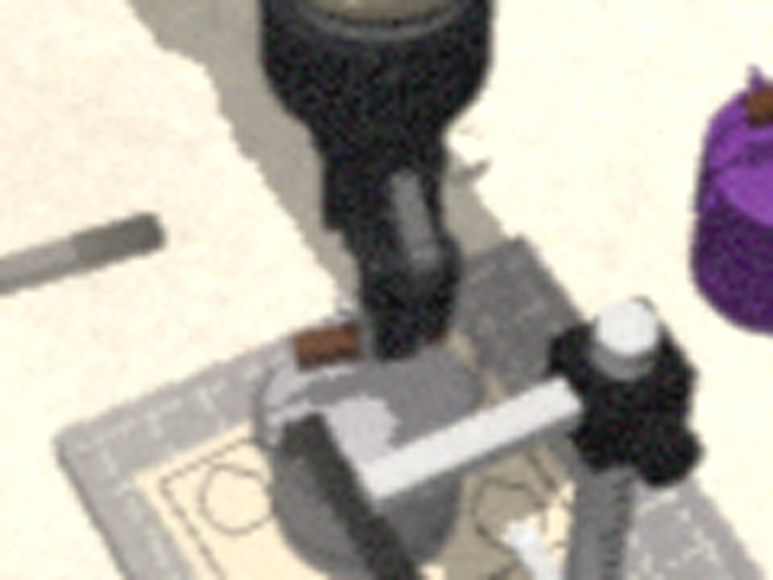

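The front finger now covers crop (360–425, 350), in front of the bar and centred on it. I'll lower 5 cm and close.

```bash
python3 -m jog '[{"slide":[-0.1,0,-1.5],"twist":[0,0,0]},{"slide":[0,0,-1.5],"twist":[0,0,0]},{"slide":[0,0,-1],"twist":[0,0,0]},{"slide":[0,0,-0.5],"twist":[0,0,0]},{"slide":[0,0,-0.5],"twist":[0,0,0]},{"slide":[0,0,0],"twist":[0,0,0]},{"slide":[0,0,0],"twist":[0,0,0]}]'; python3 -m jog '[{"slide":[0,0,0],"twist":[0,0,0]},{"slide":[0,0,0],"twist":[0,0,0]},{"slide":[0,0,0],"twist":[0,0,0]},{"slide":[0,0,0],"twist":[0,0,0]},{"slide":[0,0,0],"twist":[0,0,0]},{"slide":[0,0,0],"twist":[0,0,0]}]' 255
```

```text
time_s: 7.35
ee_pos: [0.5422, -0.0638, 0.0919]
ee_rot: [0.809, 0.588, 0.0, 0.0]
ft_force: [0.6, -0.0, 1.3]
grip_width: 0.608
time_s: 8.1
ee_pos: [0.5422, -0.0637, 0.0919]
ee_rot: [0.809, 0.588, 0.0, 0.0]
ft_force: [-0.4, -0.3, 3.4]
grip_width: 0.127
```

The bar is gripped: a width of 0.127 is about 11 mm, which matches. I'll lift straight up slowly.

```bash
python3 -m jog '[{"slide":[0,0,0.3],"twist":[0,0,0]},{"slide":[0,0,0.6],"twist":[0,0,0]},{"slide":[0,0,0.8],"twist":[0,0,0]},{"slide":[0,0,0.8],"twist":[0,0,0]},{"slide":[0,0,0.8],"twist":[0,0,0]},{"slide":[0,0,0.8],"twist":[0,0,0]},{"slide":[0,0,0.6],"twist":[0,0,0]},{"slide":[0,0,0.3],"twist":[0,0,0]},{"slide":[0,0,0],"twist":[0,0,0]},{"slide":[0,0,0],"twist":[0,0,0]}]'; python3 - <<'E'
from snap import *
snap("5",{"scene":(250,130,160,120)})
E
```

```text
time_s: 9.35
ee_pos: [0.5416, -0.0638, 0.1413]
ee_rot: [0.809, 0.588, -0.0, -0.0]
ft_force: [0.0, 0.7, -4.2]
grip_width: 0.127
```

View pics/scene5c.png

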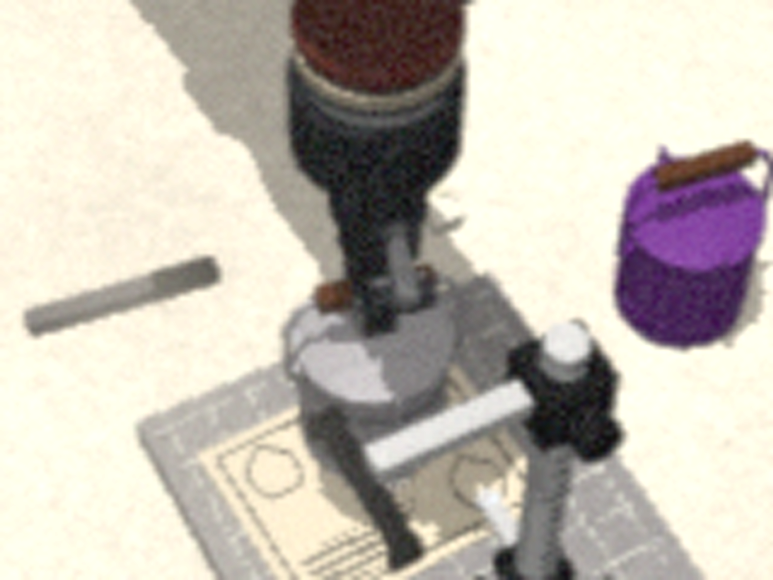

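The pot hangs upright at crop (375,385), clear of the patch, with a load of about 4 N. I'll carry it back and to the right, then forward to the free spot.

```bash
python3 -m jog '[{"slide":[-0.5,-0.5,0],"twist":[0,0,0]},{"slide":[-0.8,-1,0],"twist":[0,0,0]},{"slide":[-0.8,-1.5,0],"twist":[0,0,0]},{"slide":[-0.6,-2,0],"twist":[0,0,0]},{"slide":[-0.3,-2,0],"twist":[0,0,0]},{"slide":[0,-2,0],"twist":[0,0,0]},{"slide":[0,-2,0],"twist":[0,0,0]},{"slide":[0,-2,0],"twist":[0,0,0]},{"slide":[0.5,-1.8,0],"twist":[0,0,0]},{"slide":[1,-1.5,0],"twist":[0,0,0]},{"slide":[1.5,-1,0],"twist":[0,0,0]},{"slide":[1.8,-0.8,0],"twist":[0,0,0]},{"slide":[1.8,-0.5,0],"twist":[0,0,0]},{"slide":[1.7,0,0],"twist":[0,0,0]},{"slide":[1.4,0,0],"twist":[0,0,0]},{"slide":[1,0,0],"twist":[0,0,0]},{"slide":[0.6,0,0],"twist":[0,0,0]},{"slide":[0,0,0],"twist":[0,0,0]},{"slide":[0,0,0],"twist":[0,0,0]}]'; python3 - <<'E'
from snap import *
snap("6",{"scene":(200,150,200,150),"top":(280,80,180,135)})
E
```

```text
time_s: 11.78
ee_pos: [0.6243, -0.2499, 0.1416]
ee_rot: [0.809, 0.588, -0.0, -0.0]
ft_force: [-1.4, 0.8, -3.1]
grip_width: 0.128
```

View pics/scene6c.png

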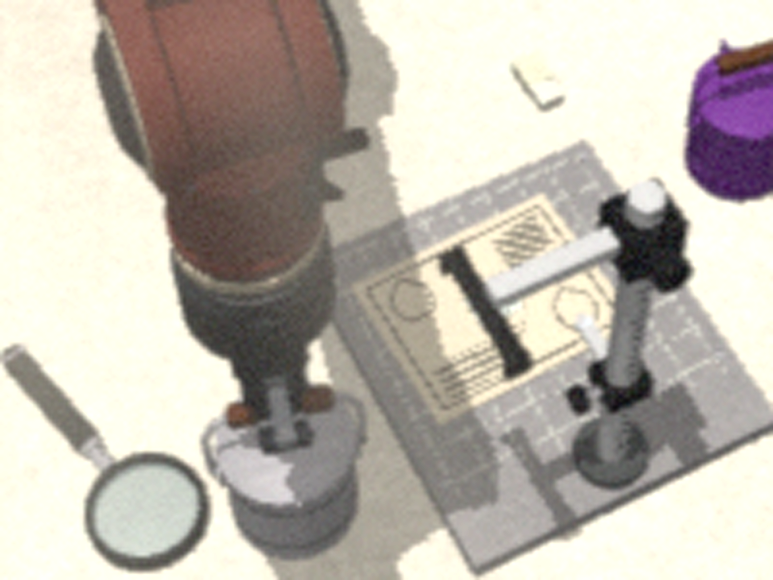

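View pics/top6c.png

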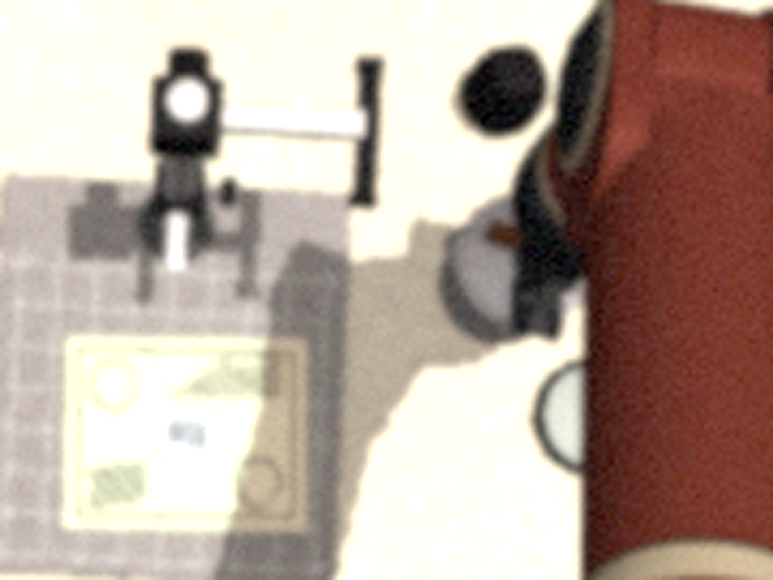

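The pot is upright above the free gap between lens and stand. The patch's mark is visible at top (323.5,181), which confirms the card centre. Lowering about 7 cm.

```bash
python3 -m jog '[{"slide":[0,0,-0.5],"twist":[0,0,0]},{"slide":[0,0,-1],"twist":[0,0,0]},{"slide":[0,0,-1],"twist":[0,0,0]},{"slide":[0,0,-1],"twist":[0,0,0]},{"slide":[0,0,-1],"twist":[0,0,0]},{"slide":[0,0,-0.8],"twist":[0,0,0]},{"slide":[0,0,-0.5],"twist":[0,0,0]},{"slide":[0,0,-0.3],"twist":[0,0,0]},{"slide":[0,0,-0.2],"twist":[0,0,0]},{"slide":[0,0,-0.2],"twist":[0,0,0]},{"slide":[0,0,-0.2],"twist":[0,0,0]},{"slide":[0,0,0],"twist":[0,0,0]},{"slide":[0,0,0],"twist":[0,0,0]}]'; python3 -m jog '[{"slide":[0,0,-0.15],"twist":[0,0,0]},{"slide":[0,0,0],"twist":[0,0,0]}]';python3 -m jog '[{"slide":[0,0,-0.1],"twist":[0,0,0]},{"slide":[0,0,0],"twist":[0,0,0]}]'
```

```text
time_s: 13.5
ee_pos: [0.625, -0.2498, 0.0747]
ee_rot: [0.809, 0.588, 0.0, 0.0]
ft_force: [0.2, -0.4, -3.5]
grip_width: 0.128
time_s: 13.75
ee_pos: [0.6247, -0.2497, 0.0729]
ee_rot: [0.809, 0.588, -0.0, -0.0]
ft_force: [0.1, -0.2, -3.6]
grip_width: 0.127
time_s: 14.0
ee_pos: [0.6249, -0.2498, 0.0721]
ee_rot: [0.809, 0.588, -0.0, -0.0]
ft_force: [0.8, -0.0, -3.3]
grip_width: 0.131
```

```bash
for i in 1; do python3 -m jog '[{"slide":[0,0,-0.1],"twist":[0,0,0]},{"slide":[0,0,0],"twist":[0,0,0]}]'; python3 -m jog '[{"slide":[0,0,-0.1],"twist":[0,0,0]},{"slide":[0,0,0],"twist":[0,0,0]}]'; done
```

```text
time_s: 14.25
ee_pos: [0.6251, -0.2498, 0.0721]
ee_rot: [0.809, 0.588, 0.0, 0.0]
ft_force: [-2.3, -0.0, 2.5]
grip_width: 0.126
time_s: 14.5
ee_pos: [0.6253, -0.2499, 0.0721]
ee_rot: [0.809, 0.588, 0.0, 0.001]
ft_force: [-3.5, 0.6, 7.3]
grip_width: 0.122
```

Contact with the desk: the force rose to +7 N and z stopped at 0.072. I'll ease off, open, and rise.

```bash
python3 -m jog '[{"slide":[0,0,0.15],"twist":[0,0,0]},{"slide":[0,0,0],"twist":[0,0,0]}]'; python3 -m jog '[{"slide":[0,0,0],"twist":[0,0,0]},{"slide":[0,0,0],"twist":[0,0,0]},{"slide":[0,0,0],"twist":[0,0,0]},{"slide":[0,0,0],"twist":[0,0,0]},{"slide":[0,0,0],"twist":[0,0,0]},{"slide":[0,0,0],"twist":[0,0,0]},{"slide":[0,0,0.5],"twist":[0,0,0]},{"slide":[0,0,1],"twist":[0,0,0]},{"slide":[0,0,2],"twist":[0,0,0]},{"slide":[0,0,3],"twist":[0,0,0]},{"slide":[0,0,3],"twist":[0,0,0]},{"slide":[0,0,3],"twist":[0,0,0]},{"slide":[0,0,0],"twist":[0,0,0]}]' 100; python3 - <<'E'
from snap import *
snap("7",{"scene":(200,150,200,150),"top":(280,80,180,135)})
E
```

```text
time_s: 14.75
ee_pos: [0.625, -0.2498, 0.0721]
ee_rot: [0.809, 0.588, 0.0, 0.0]
ft_force: [-2.2, 0.7, 2.3]
grip_width: 0.125
time_s: 16.38
ee_pos: [0.627, -0.2502, 0.2007]
ee_rot: [0.809, 0.588, 0.002, 0.003]
ft_force: [0.0, 0.9, 0.1]
grip_width: 0.605
```

View pics/scene7c.png

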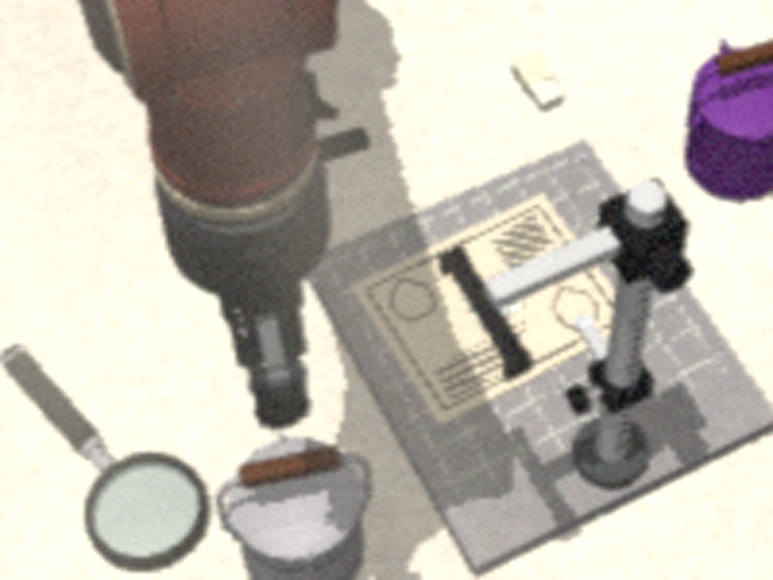

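The pot stands upright on the desk and is released, with its grip at crop (290,466). Next I'll go above the lens handle: the grasp point is 75 mm from the lens centre, about (0.479, -0.333), and the jaws need a -62° turn.

```bash
python3 -m jog '[{"slide":[-2.1,-1.2,0],"twist":[0,0,-8.8]},{"slide":[-2.1,-1.2,0],"twist":[0,0,-8.8]},{"slide":[-2.1,-1.2,0],"twist":[0,0,-8.8]},{"slide":[-2.1,-1.2,0],"twist":[0,0,-8.8]},{"slide":[-2.1,-1.2,0],"twist":[0,0,-8.8]},{"slide":[-2.1,-1.2,0],"twist":[0,0,-8.8]},{"slide":[-2.1,-1.1,-2],"twist":[0,0,-8.8]},{"slide":[0,0,-3],"twist":[0,0,-0.2]},{"slide":[0,0,-3],"twist":[0,0,0]},{"slide":[0,0,-2],"twist":[0,0,0]},{"slide":[0,0,0],"twist":[0,0,0]},{"slide":[0,0,0],"twist":[0,0,0]}]'; python3 - <<'E'
from snap import *
snap("8",{"scene":(170,180,160,120),"top":(370,140,120,90)})
from scipy.spatial.transform import Rotation as R
print(np.rad2deg(R.from_quat(bot.observe()['ee_rot']).as_matrix()),bot.observe()['qpos'])
P,D=load("top7")
g=cv2.cvtColor(P,cv2.COLOR_BGR2GRAY)
E
```

```text
time_s: 17.98
ee_pos: [0.478, -0.3329, 0.0968]
ee_rot: [0.996, 0.089, 0.0, 0.0]
ft_force: [0.3, -0.1, 0.3]
grip_width: 0.608
[[ 5.63925485e+01  1.01330638e+01  8.85508115e-02]
 [ 1.01331550e+01 -5.63925748e+01 -5.50184220e-02]
 [ 7.74246047e-02  6.98119157e-02 -5.72956847e+01]] [ 0.57638835  0.63213395 -0.0089333   1.74753876  0.00762577  0.7601341
 -0.82934089]
```

View pics/scene8c.png

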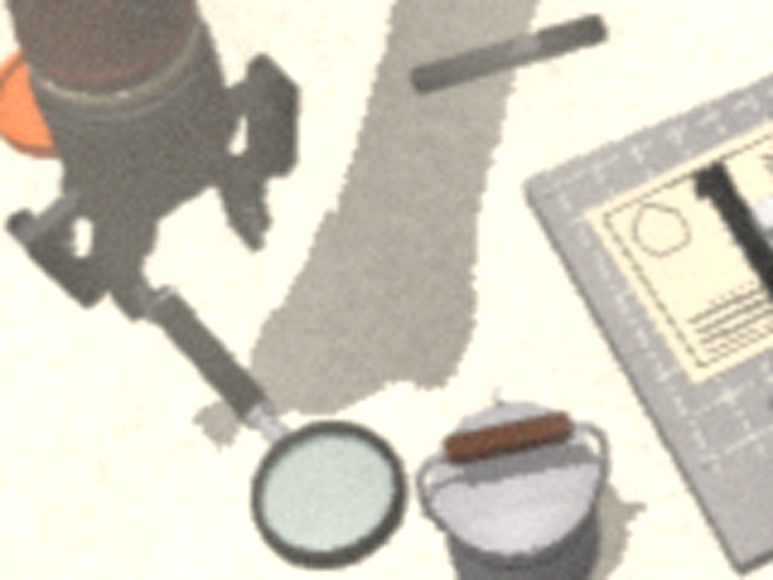

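The jaws straddle the handle line, with the lens at crop (328,492), the pot clear of it, and yaw -79.8°, perpendicular to the handle. Descending.

```bash
python3 -m jog '[{"slide":[0.1,0,-2],"twist":[0,0,0]},{"slide":[0,0,-2.5],"twist":[0,0,0]},{"slide":[0,0,-2.5],"twist":[0,0,0]},{"slide":[0,0,-2],"twist":[0,0,0]},{"slide":[0,0,-1.2],"twist":[0,0,0]},{"slide":[0,0,-0.8],"twist":[0,0,0]},{"slide":[0,0,-0.5],"twist":[0,0,0]},{"slide":[0,0,0],"twist":[0,0,0]},{"slide":[0,0,0],"twist":[0,0,0]}]'; python3 -m jog '[{"slide":[0,0,-0.2],"twist":[0,0,0]},{"slide":[0,0,-0.1],"twist":[0,0,0]},{"slide":[0,0,-0.1],"twist":[0,0,0]},{"slide":[0,0,0],"twist":[0,0,0]}]';  python3 - <<'E'
from snap import *
snap("9",{"scene":(170,180,160,120)})
E
```

```text
time_s: 19.2
ee_pos: [0.4792, -0.333, -0.0179]
ee_rot: [0.996, 0.089, 0.0, 0.0]
ft_force: [-0.1, -0.5, -0.3]
grip_width: 0.609
time_s: 19.7
ee_pos: [0.4788, -0.3327, -0.0225]
ee_rot: [0.996, 0.089, -0.0, -0.0]
ft_force: [0.8, 1.0, 0.1]
grip_width: 0.61
```

View pics/scene9c.png

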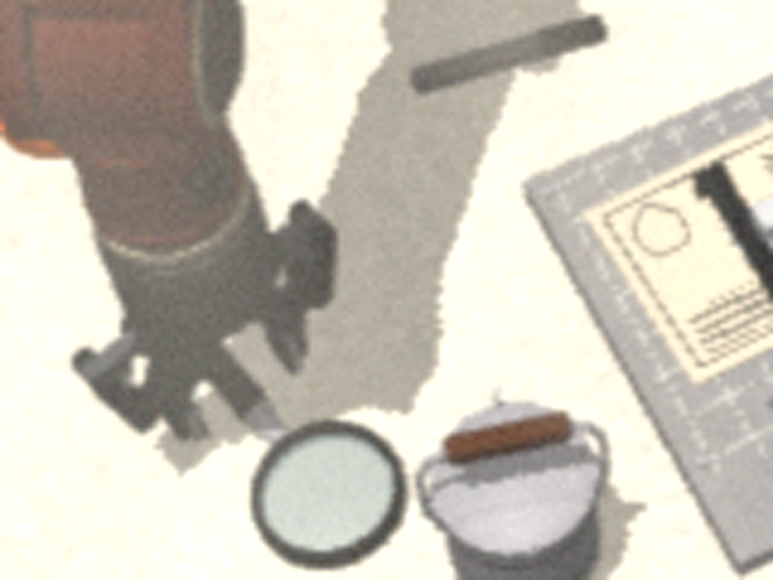

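The handle at crop (240,390) sits midway between the fingertips at (195,430) and (290,360), and there is no contact force. Closing.

```bash
python3 -m jog '[{"slide":[0,0,0],"twist":[0,0,0]},{"slide":[0,0,0],"twist":[0,0,0]},{"slide":[0,0,0],"twist":[0,0,0]},{"slide":[0,0,0],"twist":[0,0,0]},{"slide":[0,0,0],"twist":[0,0,0]},{"slide":[0,0,0],"twist":[0,0,0]}]' 255
```

```text
time_s: 20.5
ee_pos: [0.479, -0.3328, -0.0221]
ee_rot: [0.996, 0.089, 0.0, 0.0]
ft_force: [-0.8, 0.6, 4.2]
grip_width: 0.168
```

Gripped: a width of 0.168 is about 14–15 mm, with the same slight under-read as on the bar. Lifting.

```bash
python3 -m jog '[{"slide":[0,0,0.3],"twist":[0,0,0]},{"slide":[0,0,0.7],"twist":[0,0,0]},{"slide":[0,0,1],"twist":[0,0,0]},{"slide":[0,0,1.5],"twist":[0,0,0]},{"slide":[0,0,2],"twist":[0,0,0]},{"slide":[-0.5,0,2],"twist":[0,0,0]},{"slide":[-0.5,0,2],"twist":[0,0,0]},{"slide":[-0.5,0,2],"twist":[0,0,0]},{"slide":[-0.5,0,1.5],"twist":[0,0,0]},{"slide":[0,0,1],"twist":[0,0,0]},{"slide":[0,0,0],"twist":[0,0,0]},{"slide":[0,0,0],"twist":[0,0,0]},{"slide":[0,0,0],"twist":[0,0,0]}]'; cat > lens.py <<'E'
from snap import *
def analyse(tag,zr):
    np.set_printoptions(precision=4,suppress=True)
    for n,cl in(("scene",S),("top",T)):
        p,d=load(n+tag);q=cl.cloud(d);e=bot.observe()['ee_pos']
        w=(q[...,2]>zr[0])&(q[...,2]<zr[1])&(q[...,0]>e[0]+.033)&(q[...,0]<e[0]+.13)&(abs(q[...,1]-e[1]-.013)<.05)
        r=q[w]
        if len(r)<20: print(n,len(r));continue
        A=np.c_[r[:,:2]-r[:,:2].mean(0),np.ones(len(r))];s=np.linalg.lstsq(A,r[:,2],rcond=None)[0];res=r[:,2]-A@s
        print(n,len(r),"mid",(r.min(0)+r.max(0))/2,"span",np.ptp(r,axis=0),"slope",s,"rms",res.std(),"med z",np.median(r[:,2]))
        m=w.astype(np.uint8);c=max(cv2.findContours(m,0,2)[0],key=cv2.contourArea);print(cv2.fitEllipse(cv2.convexHull(c)))
E
python3 - <<'E'
from lens import *
snap("10",{"scene":(150,150,200,150),"top":(370,140,120,90)})
print(bot.observe()['ee_pos'])
analyse("10",(.10,.22))
E
```

```text
time_s: 22.12
ee_pos: [0.4586, -0.3324, 0.1168]
ee_rot: [0.996, 0.089, -0.001, -0.001]
ft_force: [0.2, 0.8, -1.1]
grip_width: 0.166
[ 0.45869365 -0.33247837  0.11698021]
scene 927 mid [ 0.5321 -0.3204  0.1461] span [0.0786 0.0748 0.021 ] slope [-0.0161  0.0079  0.1485] rms 0.002906196274626342 med z 0.14836224936573883
((224.6864776611328, 246.88917541503906), (33.257232666015625, 35.54877471923828), 74.67378997802734)
top 806 mid [ 0.5313 -0.3188  0.1478] span [0.0754 0.0742 0.0206] slope [ 0.0019 -0.0068  0.1485] rms 0.0029849914135155926 med z 0.14833890550605022
((431.7500915527344, 178.3868865966797), (31.550642013549805, 32.186553955078125), 94.29869079589844)
```

View pics/scene10c.png

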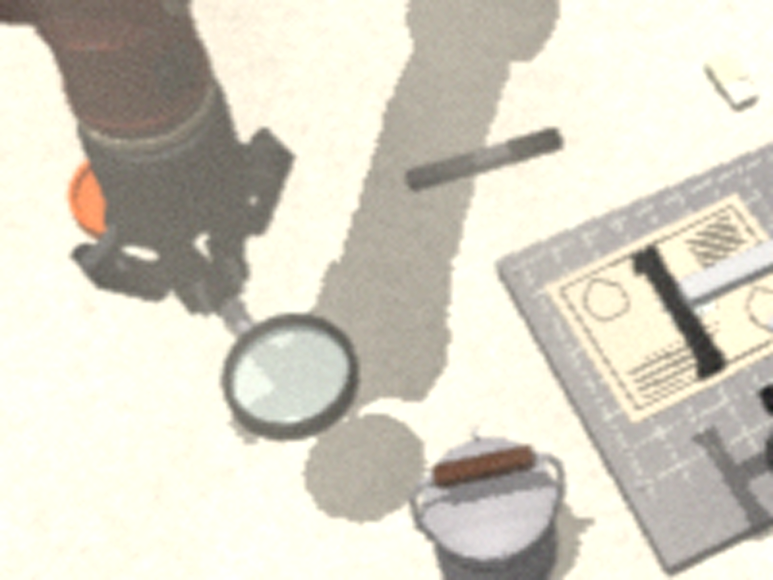

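View pics/top10c.png

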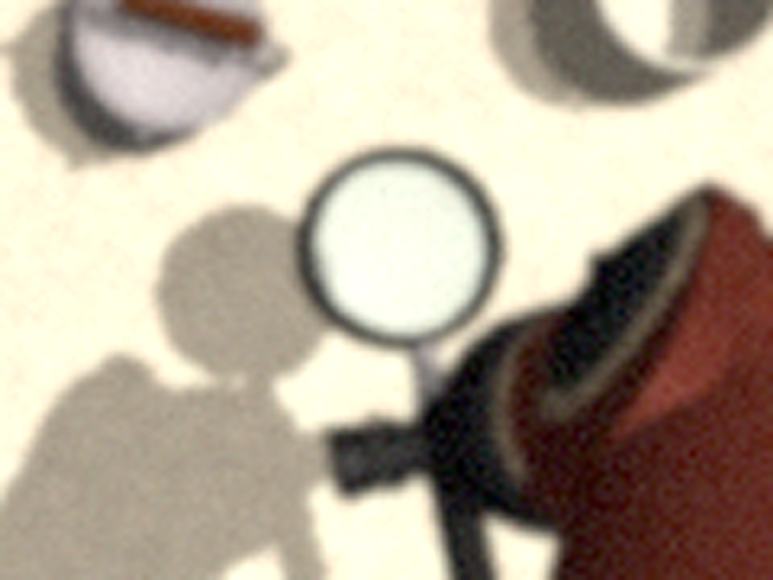

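The lens is held level: the plane-fit slopes are under 0.02 in both views. Its centre is at (0.532, -0.3195, ~0.146), which is ee + (0.073, 0.013, 0.029). The target for ee is therefore about (0.471, -0.074, 0.0865). I'll carry it across and then descend.

```bash
python3 -m jog '[{"slide":[0,0.8,0],"twist":[0,0,0]},{"slide":[0,1.5,0],"twist":[0,0,0]},{"slide":[0,2,0],"twist":[0,0,0]},{"slide":[0,2.5,0],"twist":[0,0,0]},{"slide":[0,2.5,0],"twist":[0,0,0]},{"slide":[0,2.5,0],"twist":[0,0,0]},{"slide":[0,2.5,0],"twist":[0,0,0]},{"slide":[0,2.5,0],"twist":[0,0,0]},{"slide":[0,2.5,0],"twist":[0,0,0]},{"slide":[0,2.5,0],"twist":[0,0,0]},{"slide":[0.4,2,0],"twist":[0,0,0]},{"slide":[0.4,1.2,-0.5],"twist":[0,0,0]},{"slide":[0.4,0.8,-0.8],"twist":[0,0,0]},{"slide":[0,0,-0.8],"twist":[0,0,0]},{"slide":[0,0,-0.6],"twist":[0,0,0]},{"slide":[0,0,-0.3],"twist":[0,0,0]},{"slide":[0,0,0],"twist":[0,0,0]},{"slide":[0,0,0],"twist":[0,0,0]},{"slide":[0,0,0],"twist":[0,0,0]}]'; 
python3 - <<'E'
from lens import *
snap("11",{"scene":(230,130,180,135),"top":(270,90,160,120)})
print(bot.observe()['ee_pos'])
analyse("11",(.10,.135))
P,D=load("top7");b=P[...,:].astype(int)
# patch from unobstructed earlier views: white = high value low saturation inside card
for n,cl,bx in(("top7",T,(308,165,345,200)),("scene7",S,(315,205,350,245))):
    P,D=load(n);h=cv2.cvtColor(cv2.GaussianBlur(P,(3,3),0),cv2.COLOR_BGR2HSV);x0,y0,x1,y1=bx
    m=np.zeros(D.shape,np.uint8);m[y0:y1,x0:x1]=((h[...,1]<22)&(h[...,2]>125))[y0:y1,x0:x1]
    for st,c,mm in comps(m,20):print(n,st,c,cl.plane(*c,.02))
print(T.plane(323.5,180.8,.02),T.proj([.5439,-.0613,.02]),S.proj([.5439,-.0613,.02]))
E
```

```text
time_s: 24.6
ee_pos: [0.4711, -0.0749, 0.0878]
ee_rot: [0.996, 0.089, 0.0, 0.0]
ft_force: [-0.3, 0.2, -0.7]
grip_width: 0.168
[ 0.47099677 -0.07478032  0.08779149]
scene 671 mid [ 0.5431 -0.0627  0.1193] span [0.0775 0.0753 0.0174] slope [0.0015 0.0026 0.1199] rms 0.0027263514091806986 med z 0.11961849550105941
((327.3477783203125, 206.9656219482422), (28.478214263916016, 32.4239616394043), 94.6600341796875)
top 348 mid [ 0.5542 -0.0625  0.1209] span [0.0548 0.0715 0.0155] slope [0.0044 0.0144 0.1198] rms 0.0028780819342757173 med z 0.11973260488172455
((324.1264953613281, 175.2483367919922), (28.97694206237793, 30.460092544555664), 62.77274703979492)
top7 [317 176  12  10 116] [322.5 180.5] [ 0.5439 -0.06    0.02  ]
scene7 [326 212  24  14 124] [338.121  218.9919] [ 0.5344 -0.0227  0.02  ]
[ 0.5431 -0.0626  0.02  ] (np.float64(323.0000606310568), np.float64(180.50293188496403)) (np.float64(327.39387279331777), np.float64(228.28606658587879))
```

View pics/scene11c.png

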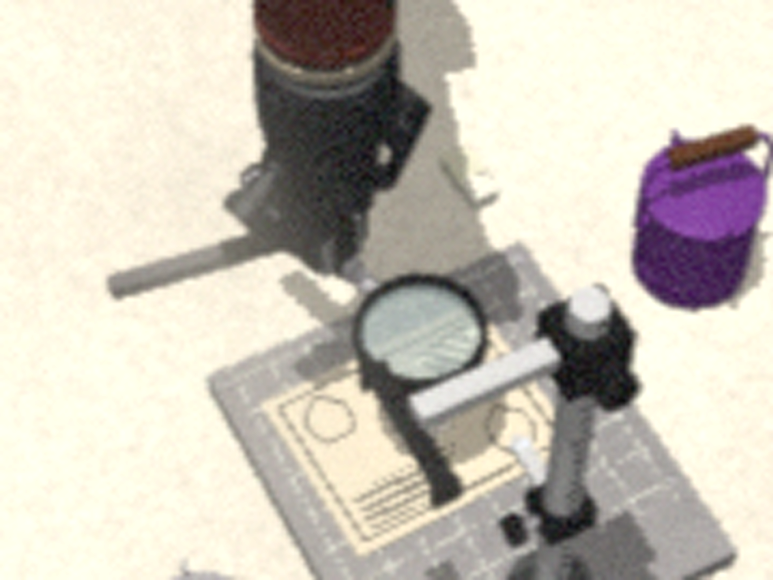

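View pics/top11c.png

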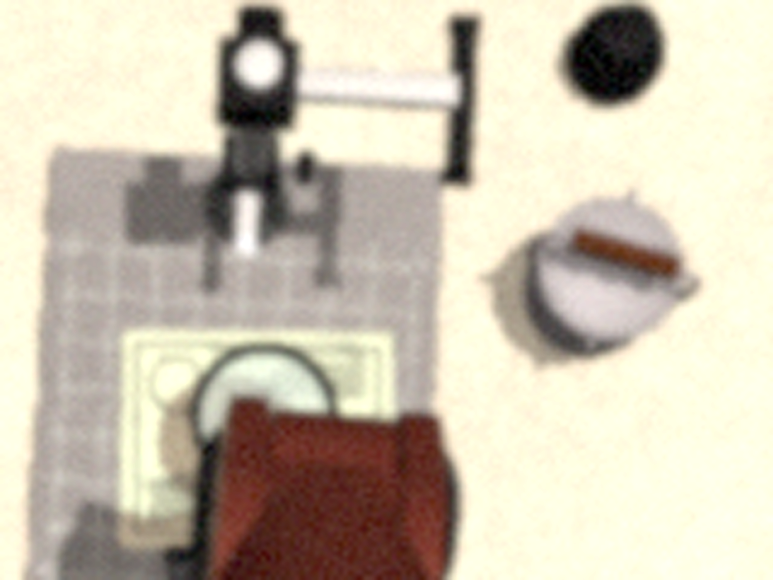

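```bash
python3 - <<'E'
from m import *
for n,cl in(("scene0",S),("top0",T)):
    P,D=load(n);q=cl.cloud(D);w=np.hypot(q[...,0]-.5525,q[...,1]+.3195)<.036
    print(n,np.median(q[w][:,2]))
for n,cl in(("scene11",S),("top11",T)):
    P,D=load(n);CC=cl.cloud(D)
    w=(CC[...,2]>.08)&(CC[...,2]<.15)&(CC[...,0]>.627)&(CC[...,0]<.652)&(abs(CC[...,1]+.0545)<.005)
    print(n,"pointer top",np.median(CC[w][:,2]),w.sum())
    q=CC.reshape(-1,3);l=q[(np.hypot(q[:,0]-.625,q[:,1]+.25)<.06)];l=l[(l[:,2]>.075)&(l[:,2]<.1)]
    if len(l):print("pot lid",np.median(l[:,2]),(l.min(0)+l.max(0))/2,len(l))
E
```

```text
scene0 0.009743231596444524
top0 0.009455137452841766
scene11 pointer top 0.11618590465968004 39
pot lid 0.08316360595846661 [ 0.62632693 -0.25031146  0.08700133] 726
top11 pointer top 0.11566512821127839 39
pot lid 0.08276643000758654 [ 0.6246315  -0.24941655  0.08665202] 587
```

Lens centre height is about 0.117 by both depth and arm, and the pointer is at about 0.115. I'll lower 2 mm and settle.

```bash
python3 -m jog '[{"slide":[0.05,0.1,-0.1],"twist":[0,0,0]},{"slide":[0,0,-0.1],"twist":[0,0,0]},{"slide":[0,0,0],"twist":[0,0,0]},{"slide":[0,0,0],"twist":[0,0,0]},{"slide":[0,0,0],"twist":[0,0,0]},{"slide":[0,0,0],"twist":[0,0,0]},{"slide":[0,0,0],"twist":[0,0,0]},{"slide":[0,0,0],"twist":[0,0,0]}]'; 
python3 - <<'E'
from lens import *
snap("12",{"scene":(230,130,180,135),"top":(270,90,160,120)})
s=bot.observe();print(s['ee_pos'],s['grip_width'],abs(s['joint_velocities']).max())
analyse("12",(.10,.135))
E
```

```text
time_s: 25.7
ee_pos: [0.4714, -0.0737, 0.0856]
ee_rot: [0.996, 0.089, 0.0, -0.0]
ft_force: [0.5, -0.4, -0.6]
grip_width: 0.168
[ 0.47135465 -0.07374432  0.08559278] 0.1656275546664632 0.002524876708756526
scene 657 mid [ 0.5434 -0.0623  0.1157] span [0.0767 0.0738 0.0195] slope [-0.0026  0.0036  0.1178] rms 0.0026374786369276425 med z 0.11762084675368834
((327.6648254394531, 207.25498962402344), (27.895816802978516, 32.388641357421875), 90.5951156616211)
top 346 mid [ 0.5556 -0.0614  0.1173] span [0.0514 0.0741 0.0151] slope [0.0105 0.004  0.1173] rms 0.0029711280717828734 med z 0.11682017073684092
((323.9058532714844, 175.31097412109375), (29.036041259765625, 30.28011131286621), 82.1720962524414)
```

View pics/scene12c.png

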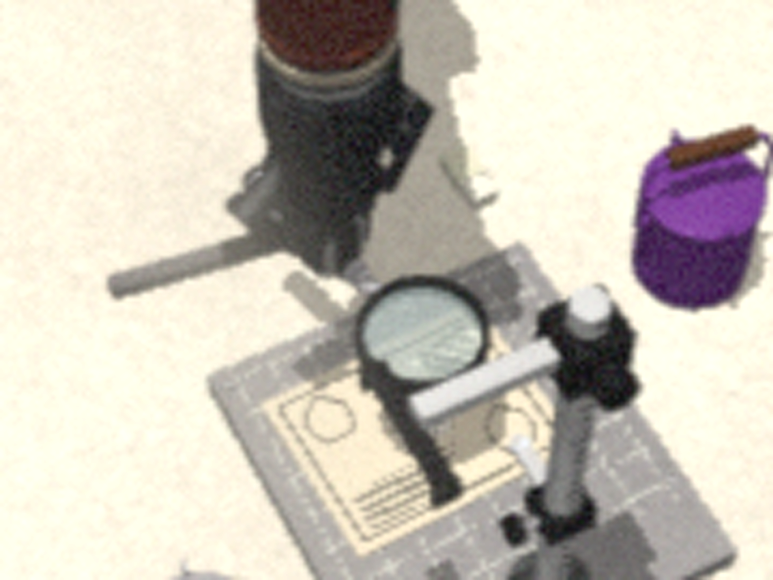

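The lens, at crop (423,330), is level, still and over the patch at the pointer's height; the stand is untouched. Handing in.

```bash
python3 -c "
from bench import bot
print(bot.finish_job())"
```

```text
the job is handed in; nothing more can be done
None
```

I set the pot down upright on the desk beside the stand at about (0.625, -0.250). I then picked up the reading lens by its handle and handed the job in while still holding it over the patch; no verdict is reported.

**Lens position:** The last checks put the lens centre at about (0.544, -0.062, 0.115). The patch is at (0.544, -0.061) and the pointer's height is about 0.115. The lens is within about 0.01 rad of level, the arm was still, and the grip was firm.

**Pointer and other things:** The pointer's height was the same before and after, to under 1 mm. In the last pictures nothing else looked disturbed, but I did not re-measure the other things on the desk.

**What disagreed:** The real fingertips end about 27 mm short of the reported TCP. Because of this the first grasp closed on air above the pot's handle, without touching anything. I measured the offset in the camera images and corrected for it, and both later grasps worked.

**Weaker checks:** In the final top view the arm hid part of the lens, so its centre comes from the scene view and the arm's pose. The height was about 1 mm different between the two cameras.

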